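# Pack the cutlery tray's slot with the strip that fits

### The job

The slot beside the thick divider of the wooden cutlery tray needs packing, and only trying will show which of the three wooden strips is right: find the one that slides in snugly and comes to stand on the ledge inside (a thicker one will not go in, a thinner one drops past the ledge). Leave that strip upright in the slot, fully down on the ledge and near the middle of the slot's length, and the other two on the chopping board. Feel your way gently without forcing any strip, and leave the tin, the spoon and the timer alone.

Things in the scene. Friction and masses are not known exactly. Their poses are not given: they have to be found in the camera images.
- tray: Low pale wooden cutlery tray, fixed on the worktop, 170 mm long (its x) by 174 mm wide (its y), 45 mm high. Origin: on its underside (5 mm above the worktop, on flat trivet rods) under the middle of the slot's plain face; z up, x along the slot. From its +y edge towards -y: a 16 mm wall, the packing slot, a thick divider, then two open compartments with a teaspoon in the first.
- slot_mouth (a point): Point on the tray's top edge, 45 mm above its underside, mid-length on the slot's plain upright face; axes as the tray's. The slot runs from this face (y = 0) towards -y, is open above and 84 mm long (x -42 to 42). Its width is not measured and differs from start to start: 17.2, 22.2 or 27.2 mm, 1.2 mm more than one of the strips. Its upper edges are rounded by 1.5 mm.
- slot_bottom (a point): Point 37 mm below slot_mouth on the plain face, at the slot's floor. The face opposite carries a ledge 5 mm wide (narrowing the slot by 5 mm below it), 25 mm below the tray's top. A strip too thick does not enter; the right one goes 25 mm down and stands on the ledge; a thinner one held against the plain face passes the ledge and goes 37 mm down.
- strip_thin_centre (a point): Centre (half-way up, 35 mm above its foot) of the thinnest of three plain brown wooden packing strips, 16 mm thick (its y), 70 mm long (its x), 70 mm high (its z), under 0.15 kg; at the start it stands upright on the flat chopping board to the left of the tray, on any of three places. Its lower long edges are rounded by 2.5 mm.
- strip_mid_centre (a point): Centre (half-way up, 35 mm above its foot) of the middle of three plain brown wooden packing strips, 21 mm thick (its y), 70 mm long (its x), 70 mm high (its z), under 0.15 kg; at the start it stands upright on the flat chopping board to the left of the tray, on any of three places. Its lower long edges are rounded by 2.5 mm.
- strip_thick_centre (a point): Centre (half-way up, 35 mm above its foot) of the thickest of three plain brown wooden packing strips, 26 mm thick (its y), 70 mm long (its x), 70 mm high (its z), under 0.15 kg; at the start it stands upright on the flat chopping board to the left of the tray, on any of three places. Its lower long edges are rounded by 2.5 mm.
- board: Flat pale chopping board, fixed, 170 mm (x) by 360 mm (y), 12 mm thick, its top 17 mm above the worktop; origin under its centre. The strips stand on it at the start, about 115 mm apart. Behind and above it a wall cabinet overhangs the worktop (see its pelmet): keep the wrist from swinging out under it when carrying.
- tin_small: Small round food tin, 75 mm across, 58 mm high, standing behind the work; origin under its centre. To be left alone.
- wooden_spoon: Wooden spoon, 295 mm long, 14 mm high, lying on the worktop to the left of the strips, roughly along x; origin under its middle. To be left alone.
- kitchen_timer: Round kitchen timer, 64 mm across, 43 mm high, at the back left; origin under its centre. To be left alone.

How it is judged (in metres and radians):
At the end, for the whole second after the job is handed in: One strip stands free on the ledge: upright within 4 degrees, centre 10 mm (+-2.5) above the tray's top edge, within 10 mm of the slot's middle lengthwise, its side 0 to 2.5 mm from the plain face. The others rest on the board or worktop, centres over 70 mm from the slot_mouth point (((z of strip_thin_centre in the frame of slot_mouth between 0.0075 and 0.0125 m and y of strip_thin_centre in the frame of slot_mouth between -0.0105 and -0.007 m and x of strip_thin_centre in the frame of slot_mouth between -0.01 and 0.01 m and angle between strip_thin_centre's own z axis and vertical below 0.07 rad and linear speed of each of strip_thin, strip_mid, strip_thick below 0.02 m/s and height (world z) of each of strip_mid_centre, strip_thick_centre below 0.058 m and horizontal distance between each of strip_mid_centre, strip_thick_centre and slot_mouth above 0.07 m) or (z of strip_mid_centre in the frame of slot_mouth between 0.0075 and 0.0125 m and y of strip_mid_centre in the frame of slot_mouth between -0.013 and -0.0095 m and x of strip_mid_centre in the frame of slot_mouth between -0.01 and 0.01 m and angle between strip_mid_centre's own z axis and vertical below 0.07 rad and linear speed of each of strip_mid, strip_thin, strip_thick below 0.02 m/s and height (world z) of each of strip_thin_centre, strip_thick_centre below 0.058 m and horizontal distance between each of strip_thin_centre, strip_thick_centre and slot_mouth above 0.07 m) or (z of strip_thick_centre in the frame of slot_mouth between 0.0075 and 0.0125 m and y of strip_thick_centre in the frame of slot_mouth between -0.0155 and -0.012 m and x of strip_thick_centre in the frame of slot_mouth between -0.01 and 0.01 m and angle between strip_thick_centre's own z axis and vertical below 0.07 rad and linear speed of each of strip_thick, strip_thin, strip_mid below 0.02 m/s and height (world z) of each of strip_thin_centre, strip_mid_centre below 0.058 m and horizontal distance between each of strip_thin_centre, strip_mid_centre and slot_mouth above 0.07 m))); the robot touches nothing.
It fails at once if a strip is forced against the tray with more than 20 N (contact force between any of strip_thin, strip_mid, strip_thick and tray above 20 N).
It fails at once if the robot itself pushes on the tray with more than 15 N (contact force between any of the arm, the fingers and tray above 15 N).
It fails at once if the tin, the wooden spoon or the timer is moved by more than 20 mm (distance of any of tin_small, wooden_spoon, kitchen_timer from where it was at the start of the episode above 0.02 m).
It also fails if it takes over 72 s, if anything falls off the work surface, if the arm or the gripper's body presses on something with over 40 N, if the wrist force passes 120 N, or if a joint passes its speed limit or range.

### The arm

A 7-joint arm with a two-finger parallel gripper is mounted at the origin on a cart in front of the work surface, level with it; the furniture and walls round the work are solid. World frame = base frame: x ahead of the robot, y to its left, z up, the work surface at z = 0. Lengths are in mm, angles in rad, forces in N, time in s.
With the tool pointing down it reaches from about 400 to 875 mm from the base axis. Payload 4.4 kg.
Tool frame: the origin (TCP) lies at the very end of the fingers, on their centre line; the grasp point (between the pads) lies 19 mm behind it; y points along the fingers, z is the direction in which the jaws open and shut, and the axes are right-handed (so a half turn about y gives the same grasp; the last joint's range is limited). The gripper opens to 85 mm and grips with 20 to 120 N. Pads are 22 mm wide; open, the fingers measure 114 mm over their backs; the gripper's body (76 mm by 85 mm) begins 54 mm behind the grasp point. The pads swing forward as they close: fully open they stand 13 mm farther back than shut.
Start: joints at [1.212, 0.628, 0.038, 1.517, -0.027, 0.996, -0.02], TCP at [187.64, -622.342, 231.313] pointing down, gripper open.
Joint ranges: [-3.06, 3.06], [-0.37, 2.12], [-1.25, 1.32], [0.18, 2.47], [-1.1, 4.24], [0.23, 1.98], [-2.94, 2.94]. Speed limits (rad/s): [2.57, 2.57, 3.14, 3.14, 3.14, 3.14, 3.14].

### API

Orientations are given as [roll, pitch, yaw] about the fixed x, y, z axes, in that order (R = Rz(yaw) Ry(pitch) Rx(roll)).
In Python, from cell import read_state, get_image, finish_job gives the robot as it stands. The module is installed in compiled form; this text tells all that it offers.
- The arm moves only by the tool servo_tool, never from a script. Its argument "increments" is a list of rows, each an object of numbers: "dx", "dy", "dz": the shift along the world's x, y, z in cm; "ax", "ay", "az": the turn, a rotation vector about the world's x, y, z in rad; "claw": the closure, from -1 (fully open) to 1 (shut). A call has 1 to 8 rows; each row is the pose to reach, as a shift and turn from the pose commanded when the call began; what a row does not reach only later rows make up. A row lasts 1/12 s, in which the tool goes at most 41.7 mm and 7.16 degrees, less where a joint would pass 70% of its speed; a pose out of reach is approached as far as the arm can. A call with a gripper value outside its range is refused whole. The fingers move at their own pace and stop on an object; the grip force is fixed at half the most. Time passes only in rows, so rows that repeat a pose let the fingers close. It gives the time, the measured TCP pose, the force and the opening at its end, in the units of the state.
- read_state(): the state, without advancing time (a new reading comes with each control period).
- get_image(name): name is "side" or "top"; returns a dict with "color" (420x560x3 uint8, red, green, blue), "fov_y" (degrees; the focal length in pixels is half the picture's height over the tangent of half this angle, whatever the lens; pixels are square), "cx", "cy" (the principal point, pixels), "R" (3x3) and "t" (3): a world point X has camera coordinates R X + t. Camera axes: x right, y down, z forward; pixel columns grow to the right and rows downward; lengths in mm; the calibration is good to about 2 mm. A picture is of the moment at which its call begins. There is no depth.
- finish_job(): hands the job in, once; it reports no verdict.
The state is a dict: "clock": time; "qpos": joint angles; "qd": joint speeds; "tau": joint torques, N m; "eef_pos": TCP position; "tool_rot": TCP orientation; "force": force on the tool from outside, world axes, zero at the start; "torque": the same for the moment, N m; "width": finger opening in mm.
Only numpy, scipy, OpenCV 4.12 (cv2) and the standard library are available. Lean on these libraries where they do the work, as an engineer would, in place of code of your own. Each camera call takes 0.05 s, during which the arm holds its last target.

## Working session

There is one attempt and no reset: what is moved stays moved. The work goes in short steps, Python scripts to look and compute and a tool call to move; the robot and the scene stay as the last step left them, time stands still between calls to the robot, and variables do not carry over. Pictures are saved under pics/ and viewed, and the job is handed in when it is done.

Besides the shell and the picture viewer there is one more tool, called after "Emit:" in YAML: its name, and indented under it one key for each argument. servo_tool: Moves the arm, as the interface text tells. Its arguments: {"type":"object","properties":{"increments":{"type":"array","items":{"type":"object","properties":{"dx":{"type":"number"},"dy":{"type":"number"},"dz":{"type":"number"},"ax":{"type":"number"},"ay":{"type":"number"},"az":{"type":"number"},"claw":{"type":"number"}}}}},"required":["increments"]}

```bash
mkdir -p pics
cat > h.py <<'E'
import numpy as np, cv2
from cell import read_state, get_image, finish_job
def save(n,fn):
    im=get_image(n); cv2.imwrite(fn,im['color'][:,:,::-1]); return im
def K(im):
    f=im['color'].shape[0]/2/np.tan(np.radians(im['fov_y'])/2); return f,im['cx'],im['cy']
def ray(im,u,v,z):
    f,cx,cy=K(im); R=np.array(im['R']);t=np.array(im['t'])
    d=R.T@np.array([(u-cx)/f,(v-cy)/f,1]); c=-R.T@t
    return c+d*(z-c[2])/d[2]
def proj(im,X):
    f,cx,cy=K(im); p=np.array(im['R'])@np.array(X)+np.array(im['t']); return f*p[0]/p[2]+cx,f*p[1]/p[2]+cy
E
python3 - <<'E'
from h import *
import pickle
print(read_state())
for n in('top','side'):
    im=save(n,f'pics/{n}0.png'); pickle.dump(im,open(n+'0.pkl','wb'))
    print(n,K(im),-np.array(im['R']).T@np.array(im['t']),np.round(im['R'],3).tolist())
E
```

```text
{'clock': 0.0, 'qpos': array([ 1.21217788,  0.62936684,  0.0384451 ,  1.5183886 , -0.02699493,
        0.99633285, -0.02000611]), 'qd': array([-0.00109812,  0.00013616,  0.00044097,  0.00178405,  0.00018488,
       -0.00072455, -0.00031352]), 'tau': array([-1.55370567e-04, -5.63394141e+01,  1.22684062e+00, -1.93443900e+01,
        1.12837111e-02,  1.04484448e-02, -5.36852781e-06]), 'eef_pos': array([ 187.45936782, -621.70173101,  230.36917188]), 'tool_rot': array([-1.57277352e+00, -3.40322028e-05, -2.84878054e+00]), 'force': array([-0.36732363,  0.7476508 ,  0.22607524]), 'torque': array([0.00796379, 0.01774116, 0.05248035]), 'width': 85.53238430286787}
top (np.float64(446.7982287243534), 273.157527999294, 210.5105382331227) [ 384.78192627  238.01297163 1217.79835301] [[-0.023, -1.0, -0.005], [-0.985, 0.023, -0.172], [0.172, 0.001, -0.985]]
side (np.float64(474.3053033324816), 276.39455576992236, 206.48413921316188) [ 299.60458053 -763.95889148  534.25651678] [[0.97, -0.243, 0.015], [-0.085, -0.395, -0.915], [0.228, 0.886, -0.404]]
```

View pics/top0.png

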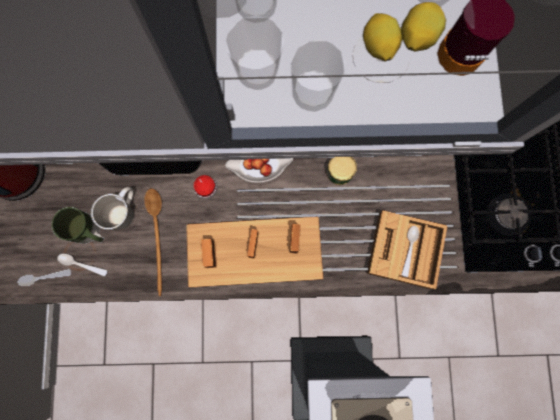

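View pics/side0.png

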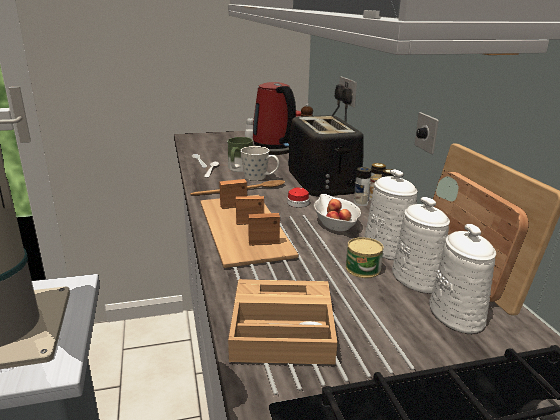

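Run:
```python
from h import *
a=cv2.imread('pics/top0.png');b=cv2.imread('pics/side0.png')
cv2.imwrite('pics/c1.png',cv2.resize(a[205:295,180:330],None,fx=5,fy=5,interpolation=cv2.INTER_CUBIC))
cv2.imwrite('pics/c2.png',cv2.resize(a[200:300,360:460],None,fx=6,fy=6,interpolation=cv2.INTER_CUBIC))
cv2.imwrite('pics/c3.png',cv2.resize(b[170:270,195:305],None,fx=6,fy=6,interpolation=cv2.INTER_CUBIC))
cv2.imwrite('pics/c4.png',cv2.resize(b[270:370,220:345],None,fx=6,fy=6,interpolation=cv2.INTER_CUBIC))
```

```text
(no output)
```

View pics/c1.png

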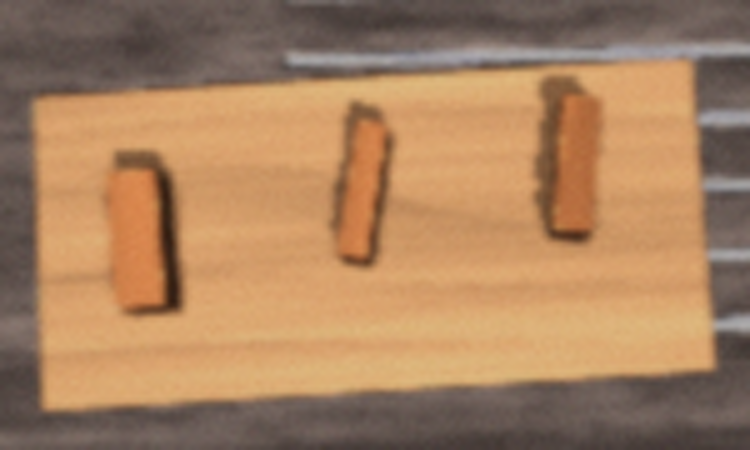

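View pics/c2.png

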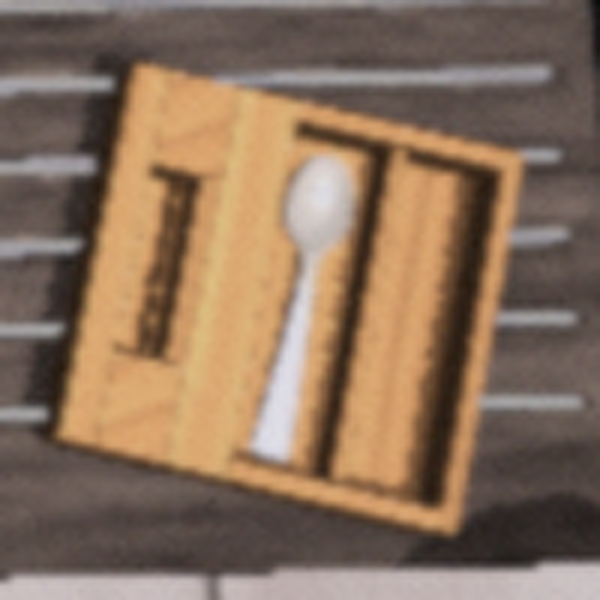

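View pics/c3.png

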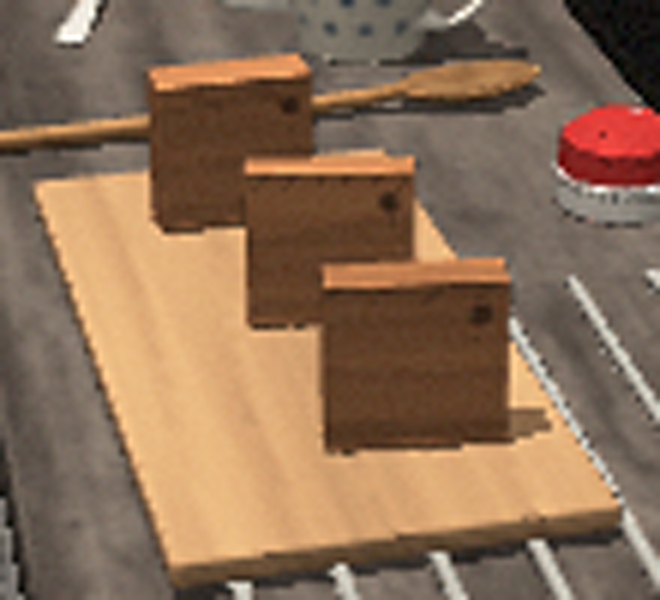

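View pics/c4.png

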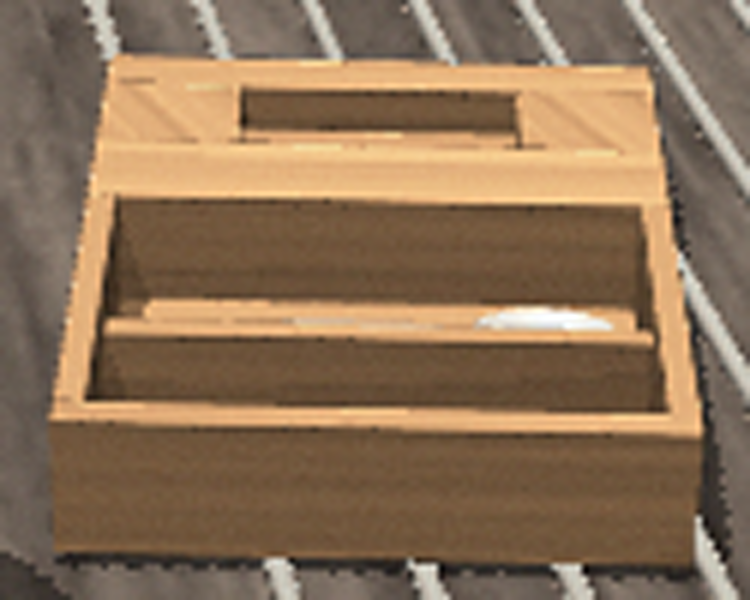

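Run:
```python
from h import *
import pickle
T=pickle.load(open('top0.pkl','rb'));S=pickle.load(open('side0.pkl','rb'))
print('top tray')
for n,(u,v) in dict(tl=(135,65),tr=(522,155),br=(455,530),bl=(55,438),sTL=(152,168),sTR=(205,178),sBL=(118,350),sBR=(165,358),seamT=(240,95),seamB=(180,465)).items():
    print(n,np.round(ray(T,u/6+360-.4,v/6+200-.4,50),1))
print('side tray')
for n,(u,v) in dict(bl=(108,60),br=(650,70),fl=(52,415),fr=(700,430),sBL=(240,88),sBR=(518,95),sFL=(238,143),sFR=(520,148)).items():
    print(n,np.round(ray(S,u/6+220-.4,v/6+270-.4,50),1))
print('side fl bottom',np.round(ray(S,55/6+220,553/6+270,5),1))
print('strips top z87')
for n,p in dict(A=[(110,170),(157,170),(165,305),(120,307)],B=[(360,120),(390,128),(372,262),(338,258)],C=[(560,97),(600,97),(592,235),(553,232)]).items():
    q=np.array([ray(T,u/5+180-.4,v/5+205-.4,87)[:2] for u,v in p]); print(n,np.round(q,1).tolist(),q.mean(0).round(1))
print('strips side z87')
for n,p in dict(A=[(150,72),(307,55),(313,72),(152,90)],B=[(245,160),(413,155),(414,170),(247,178)],C=[(322,265),(503,260),(508,280),(323,290)]).items():
    q=np.array([ray(S,u/6+195-.4,v/6+170-.4,87)[:2] for u,v in p]); print(n,np.round(q,1).tolist(),q.mean(0).round(1))
```

```text
top tray
tl [581.7 -48.9  50. ]
tr [ 537.7 -215.8   50. ]
br [ 376.5 -172.7   50. ]
bl [419.4  -3.9  50. ]
sTL [535.7 -53.4  50. ]
sTR [530.8 -76.3  50. ]
sBL [456.6 -33.4  50. ]
sBR [452.7 -53.5  50. ]
seamT [567.2 -94.2  50. ]
seamB [406.7 -56.9  50. ]
side tray
bl [419.7 -14.2  50. ]
br [583.1 -57.   50. ]
fl [ 377.1 -176.7   50. ]
fr [ 538.3 -220.    50. ]
sBL [456.5 -38.7  50. ]
sBR [538.8 -61.3  50. ]
sFL [449.7 -67.4  50. ]
sFR [530.9 -88.6  50. ]
side fl bottom [ 377.1 -178.1    5. ]
strips top z87
A [[513.7, 423.3], [513.1, 399.3], [444.8, 395.2], [444.3, 417.9]] [479.  408.9]
B [[536.3, 295.7], [531.9, 280.5], [463.9, 290.7], [466.3, 307.8]] [499.6 293.7]
C [[545.8, 193.3], [545.3, 172.9], [475.0, 179.3], [477.0, 198.9]] [510.7 186.1]
strips side z87
A [[445.0, 407.4], [516.4, 414.3], [515.0, 392.7], [442.8, 385.5]] [479.8 400. ]
B [[469.0, 299.3], [537.2, 290.2], [534.1, 274.6], [466.7, 280.5]] [501.8 286.1]
C [[480.2, 191.9], [547.8, 181.9], [545.2, 164.2], [476.4, 170.2]] [512.4 177. ]
```

Emit:
servo_tool:
  increments:
    - {"dx": 29, "dy": 16, "dz": 0, "az": -0.383, "claw": -1}
    - {"dx": 29, "dy": 16, "az": -0.383, "claw": -1}
    - {"dx": 29, "dy": 16, "az": -0.383, "claw": -1}
    - {"dx": 29, "dy": 16, "az": -0.383, "claw": -1}
    - {"dx": 29, "dy": 16, "az": -0.383, "claw": -1}
    - {"dx": 29, "dy": 16, "az": -0.383, "claw": -1}
    - {"dx": 29, "dy": 16, "az": -0.383, "claw": -1}
    - {"dx": 29, "dy": 16, "az": -0.383, "claw": -1}

```text
invalid input at $.increments[0]: expected keys dx, dy, dz, ax, ay, az, claw
```

Emit:
servo_tool:
  increments:
    - {"dx": 29, "dy": 16, "dz": 0, "ax": 0, "ay": 0, "az": -0.383, "claw": -1}
    - {"dx": 29, "dy": 16, "dz": 0, "ax": 0, "ay": 0, "az": -0.383, "claw": -1}
    - {"dx": 29, "dy": 16, "dz": 0, "ax": 0, "ay": 0, "az": -0.383, "claw": -1}
    - {"dx": 29, "dy": 16, "dz": 0, "ax": 0, "ay": 0, "az": -0.383, "claw": -1}
    - {"dx": 29, "dy": 16, "dz": 0, "ax": 0, "ay": 0, "az": -0.383, "claw": -1}
    - {"dx": 29, "dy": 16, "dz": 0, "ax": 0, "ay": 0, "az": -0.383, "claw": -1}
    - {"dx": 29, "dy": 16, "dz": 0, "ax": 0, "ay": 0, "az": -0.383, "claw": -1}
    - {"dx": 29, "dy": 16, "dz": 0, "ax": 0, "ay": 0, "az": -0.383, "claw": -1}

```text
clock: 0.77
eef_pos: [479.6, -460.4, 230.9]
tool_rot: [-1.572, -0.0, 3.052]
force: [0.7, -0.2, -0.8]
width: 85.6
```

Emit:
servo_tool:
  increments:
    - {"dx": 1, "dy": 33, "dz": 0, "ax": 0, "ay": 0, "az": 0, "claw": -1}
    - {"dx": 1, "dy": 33, "dz": 0, "ax": 0, "ay": 0, "az": 0, "claw": -1}
    - {"dx": 1, "dy": 33, "dz": 0, "ax": 0, "ay": 0, "az": 0, "claw": -1}
    - {"dx": 1, "dy": 33, "dz": 0, "ax": 0, "ay": 0, "az": 0, "claw": -1}
    - {"dx": 1, "dy": 33, "dz": 0, "ax": 0, "ay": 0, "az": 0, "claw": -1}
    - {"dx": 1, "dy": 33, "dz": 0, "ax": 0, "ay": 0, "az": 0, "claw": -1}
    - {"dx": 1, "dy": 33, "dz": 0, "ax": 0, "ay": 0, "az": 0, "claw": -1}
    - {"dx": 1, "dy": 33, "dz": 0, "ax": 0, "ay": 0, "az": 0, "claw": -1}

```text
clock: 1.43
eef_pos: [487.1, -129.7, 231.1]
tool_rot: [-1.571, -0.001, 3.052]
force: [1.4, -0.4, 0.3]
width: 85.5
```

Emit:
servo_tool:
  increments:
    - {"dx": 2.3, "dy": 31.2, "dz": -8, "ax": 0, "ay": 0, "az": 0, "claw": -1}
    - {"dx": 2.3, "dy": 31.2, "dz": -8, "ax": 0, "ay": 0, "az": 0, "claw": -1}
    - {"dx": 2.3, "dy": 31.2, "dz": -8, "ax": 0, "ay": 0, "az": 0, "claw": -1}
    - {"dx": 2.3, "dy": 31.2, "dz": -8, "ax": 0, "ay": 0, "az": 0, "claw": -1}
    - {"dx": 2.3, "dy": 31.2, "dz": -8, "ax": 0, "ay": 0, "az": 0, "claw": -1}
    - {"dx": 2.3, "dy": 31.2, "dz": -8, "ax": 0, "ay": 0, "az": 0, "claw": -1}
    - {"dx": 2.3, "dy": 31.2, "dz": -8, "ax": 0, "ay": 0, "az": 0, "claw": -1}
    - {"dx": 2.3, "dy": 31.2, "dz": -8, "ax": 0, "ay": 0, "az": 0, "claw": -1}

```text
clock: 2.1
eef_pos: [509.8, 183.8, 150.2]
tool_rot: [-1.572, -0.001, 3.054]
force: [0.7, -0.4, 0.6]
width: 85.3
```

```bash
cat > look.py <<'E'
from h import *
import pickle,sys
k=sys.argv[1]
s=read_state(); print('t',s['clock'],'eef',s['eef_pos'].round(1),'rot',s['tool_rot'].round(3),'F',s['force'].round(1),'w',round(s['width'],1),'q',s['qpos'].round(2))
def crop(im,fn,X,h=45,f=6):
    u,v=proj(im,X); u=int(round(u));v=int(round(v)); u0=max(0,u-h-10);v0=max(0,v-h)
    c=im['color'][v0:v+h,u0:u+h+10,::-1]; cv2.imwrite(fn,cv2.resize(c,None,fx=f,fy=f,interpolation=cv2.INTER_CUBIC)); return u0,v0
for n in sys.argv[2:]:
    im=get_image(n); pickle.dump(im,open(f'{n}{k}.pkl','wb')); X=s['eef_pos']
    print(n,'crop origin',crop(im,f'pics/{n}{k}.png',X),'tcp px',np.round(proj(im,X),1))
E
python3 look.py 1 top side
```

```text
t 2.1 eef [509.8 183.8 150.2] rot [-1.572e+00 -1.000e-03  3.054e+00] F [ 0.7 -0.4  0.6] w 85.3 q [-0.48  0.59  0.12  1.9  -0.11  0.66 -1.94]
top crop origin (242, 190) tcp px [296.9 235. ]
side crop origin (207, 143) tcp px [261.9 188. ]
```

View pics/top1.png

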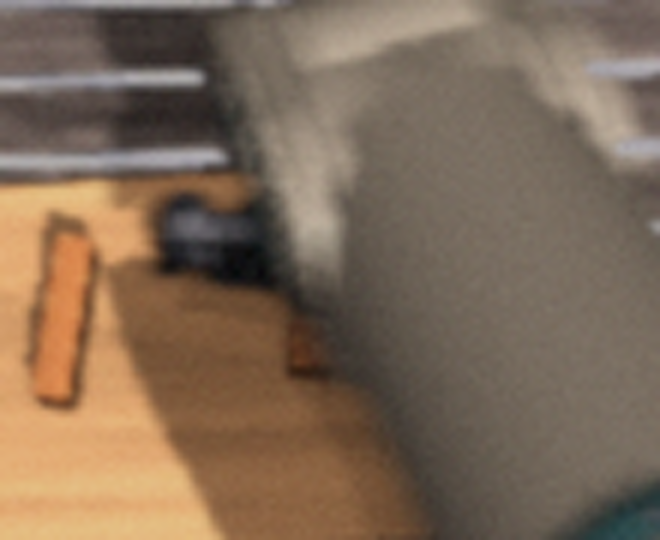

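View pics/side1.png

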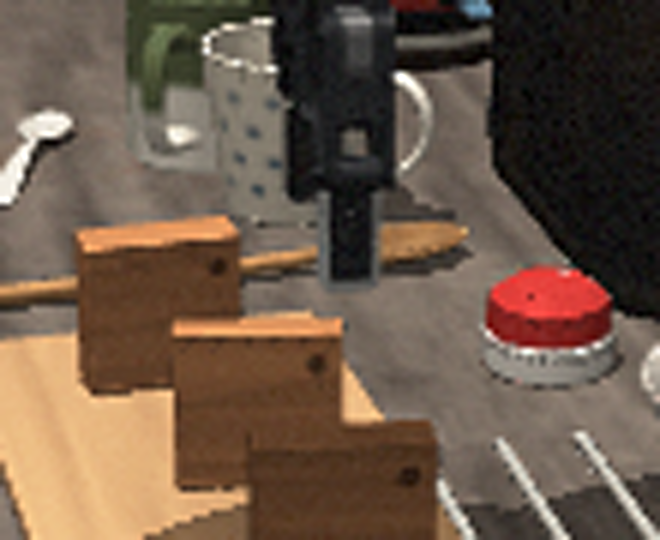

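Run:
```python
from h import *
import pickle
S=pickle.load(open('side1.pkl','rb'))
c=np.array([509.8,183.8]);d=np.array([-0.087,-.996]) # toward -y finger (jaw axis)
s=np.array([np.sin(0.088),np.cos(.088)])
ax=-s
for r in(43,57):
    for z in (150,163):
        p=c+ax*r; print(r,z,np.round(proj(S,[*p,z]),1))
print('seen',207+348/6-.4,143+287/6-.4)
```

```text
43 150 [264.6 195.5]
43 163 [264.6 189.8]
57 150 [265.5 198. ]
57 163 [265.5 192.3]
seen 264.6 190.43333333333334
```

Emit:
servo_tool:
  increments:
    - {"dx": 0, "dy": 0.2, "dz": -3.5, "ax": 0, "ay": 0, "az": 0, "claw": -1}
    - {"dx": 0, "dy": 0.2, "dz": -6.5, "ax": 0, "ay": 0, "az": 0, "claw": -1}
    - {"dx": 0, "dy": 0.2, "dz": -9, "ax": 0, "ay": 0, "az": 0, "claw": -1}
    - {"dx": 0, "dy": 0.2, "dz": -10.1, "ax": 0, "ay": 0, "az": 0, "claw": -1}
    - {"dx": 0, "dy": 0.2, "dz": -10.1, "ax": 0, "ay": 0, "az": 0, "claw": -1}

```text
clock: 2.62
eef_pos: [508.8, 180.3, 48.0]
tool_rot: [-1.568, -0.005, 3.051]
force: [-0.1, -0.4, -0.1]
width: 85.7
```

```bash
python3 look.py 2 side
```

```text
t 2.6167 eef [508.8 180.3  48. ] rot [-1.568 -0.005  3.051] F [-0.1 -0.4 -0.1] w 85.7 q [-0.45  0.75  0.09  1.96 -0.14  0.44 -1.92]
side crop origin (207, 185) tcp px [261.7 230.3]
```

View pics/side2.png

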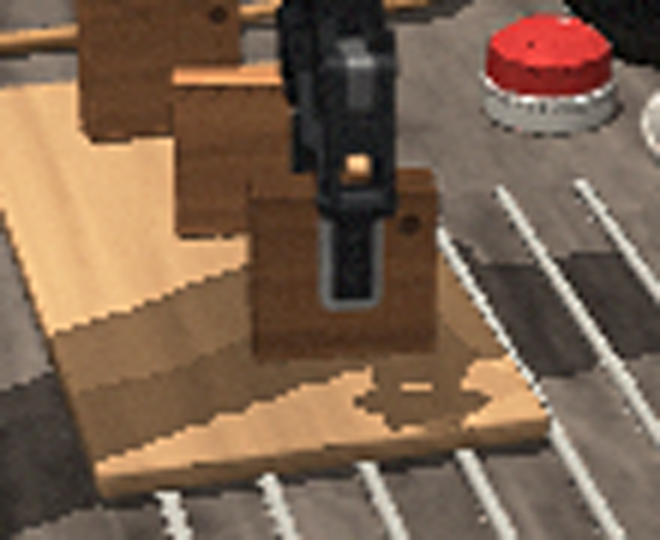

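Emit:
servo_tool:
  increments:
    - {"dx": 0, "dy": 0, "dz": 0, "ax": 0, "ay": 0, "az": 0, "claw": 1}
    - {"dx": 0, "dy": 0, "dz": 0, "ax": 0, "ay": 0, "az": 0, "claw": 1}
    - {"dx": 0, "dy": 0, "dz": 0, "ax": 0, "ay": 0, "az": 0, "claw": 1}
    - {"dx": 0, "dy": 0, "dz": 0, "ax": 0, "ay": 0, "az": 0, "claw": 1}
    - {"dx": 0, "dy": 0, "dz": 0, "ax": 0, "ay": 0, "az": 0, "claw": 1}
    - {"dx": 0, "dy": 0, "dz": 0, "ax": 0, "ay": 0, "az": 0, "claw": 1}

```text
clock: 3.17
eef_pos: [511.2, 181.9, 51.1]
tool_rot: [-1.572, 0.001, 3.051]
force: [-0.6, -0.3, 4.5]
width: 20.1
```

Emit:
servo_tool:
  increments:
    - {"dx": 0, "dy": 0, "dz": 0, "ax": 0, "ay": 0, "az": 0, "claw": 1}
    - {"dx": 0, "dy": 0, "dz": 0, "ax": 0, "ay": 0, "az": 0, "claw": 1}
    - {"dx": 0, "dy": 0, "dz": 0, "ax": 0, "ay": 0, "az": 0, "claw": 1}

```text
clock: 3.42
eef_pos: [511.2, 181.9, 51.0]
tool_rot: [-1.571, 0.001, 3.051]
force: [0.1, 0.1, 6.6]
width: 20.4
```

```bash
python3 look.py 3 side top
```

```text
t 3.4167 eef [511.2 181.9  51. ] rot [-1.571e+00  1.000e-03  3.051e+00] F [0.1 0.1 6.6] w 20.4 q [-0.45  0.75  0.09  1.96 -0.14  0.44 -1.92]
side crop origin (208, 184) tcp px [262.6 228.7]
top crop origin (241, 194) tcp px [295.9 238.9]
```

View pics/side3.png

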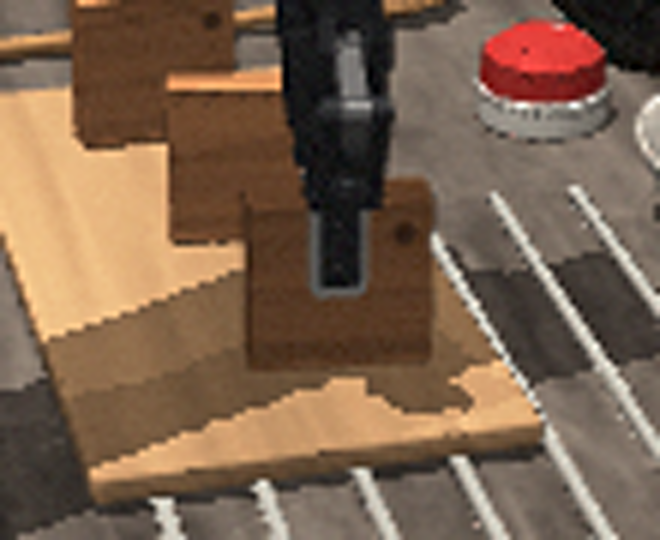

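View pics/top3.png

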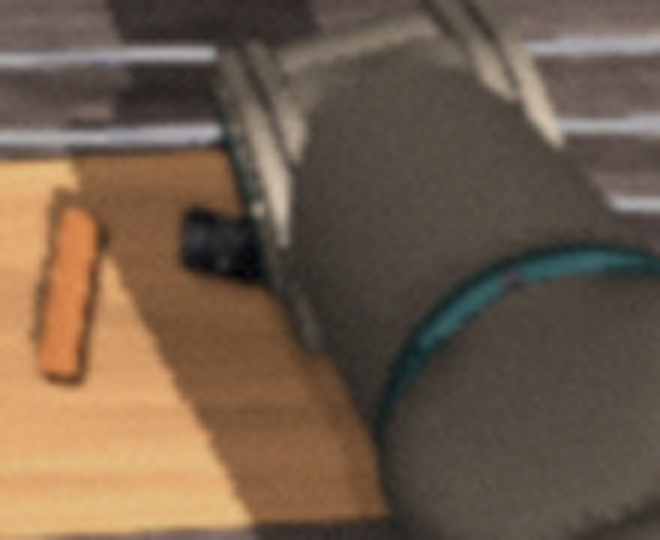

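Emit:
servo_tool:
  increments:
    - {"dx": 0, "dy": 0, "dz": 3, "ax": 0, "ay": 0, "az": 0, "claw": 1}
    - {"dx": 0, "dy": 0, "dz": 6, "ax": 0, "ay": 0, "az": 0, "claw": 1}
    - {"dx": 0, "dy": -2, "dz": 8, "ax": 0, "ay": 0, "az": -0.03, "claw": 1}
    - {"dx": -0.3, "dy": -5, "dz": 9, "ax": 0, "ay": 0, "az": -0.06, "claw": 1}
    - {"dx": -0.6, "dy": -8.5, "dz": 9, "ax": 0, "ay": 0, "az": -0.09, "claw": 1}
    - {"dx": -0.9, "dy": -12, "dz": 9, "ax": 0, "ay": 0, "az": -0.12, "claw": 1}
    - {"dx": -1.2, "dy": -15.5, "dz": 9, "ax": 0, "ay": 0, "az": -0.15, "claw": 1}
    - {"dx": -1.5, "dy": -19, "dz": 9, "ax": 0, "ay": 0, "az": -0.17, "claw": 1}

```text
clock: 4.18
eef_pos: [494.9, -9.8, 140.3]
tool_rot: [-1.571, -0.0, 2.88]
force: [1.5, -0.2, -0.0]
width: 20.3
```

Emit:
servo_tool:
  increments:
    - {"dx": -0.1, "dy": -2.5, "dz": -1, "ax": 0, "ay": 0, "az": 0, "claw": 1}
    - {"dx": -0.17, "dy": -4.8, "dz": -3, "ax": 0, "ay": 0, "az": 0, "claw": 1}
    - {"dx": -0.17, "dy": -4.8, "dz": -4, "ax": 0, "ay": 0, "az": 0, "claw": 1}
    - {"dx": -0.17, "dy": -4.8, "dz": -4, "ax": 0, "ay": 0, "az": 0, "claw": 1}
    - {"dx": -0.17, "dy": -4.8, "dz": -4, "ax": 0, "ay": 0, "az": 0, "claw": 1}

```text
clock: 4.6
eef_pos: [493.3, -55.7, 99.8]
tool_rot: [-1.571, -0.002, 2.882]
force: [-0.4, -0.3, -0.8]
width: 20.6
```

```bash
python3 look.py 4 side top
```

```text
t 4.6 eef [493.3 -55.7  99.8] rot [-1.571e+00 -2.000e-03  2.882e+00] F [-0.4 -0.3 -0.8] w 20.6 q [-0.02  0.62  0.11  2.06 -0.14  0.47 -1.63]
side crop origin (227, 218) tcp px [281.8 263.3]
top crop origin (337, 197) tcp px [391.8 241.7]
```

View pics/side4.png

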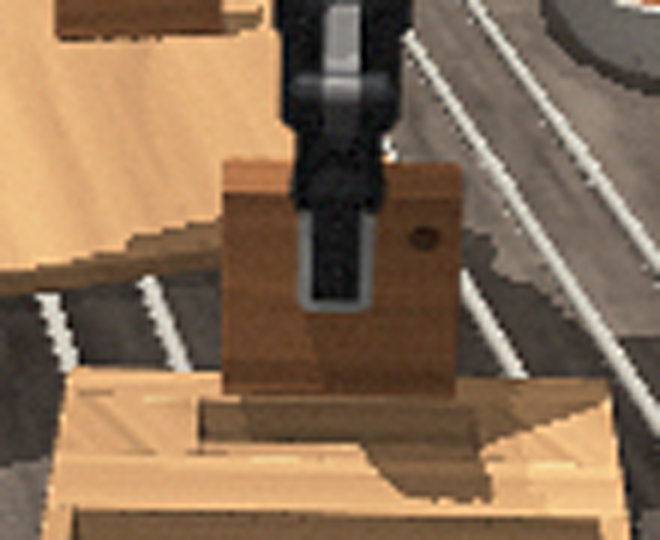

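View pics/top4.png

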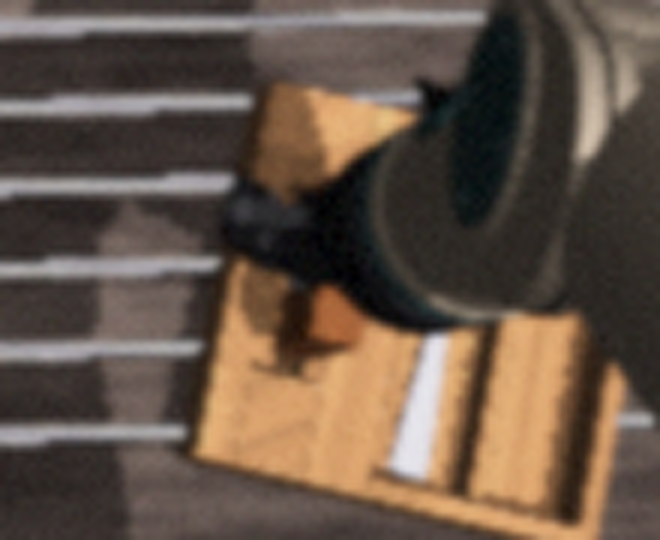

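```bash
cat > rel.py <<'E'
from h import *
import pickle
S=pickle.load(open('side4.pkl','rb'))
yaw=-0.26; ex=np.array([np.cos(yaw),np.sin(yaw)]); ey=np.array([-np.sin(yaw),np.cos(yaw)])
o=np.array([493.3,-55.7])
def P(u,v,z,ori=(227,218)):
    p=ray(S,u/6+ori[0]-.4,v/6+ori[1]-.4,z)[:2]; return np.round([(p-o)@ex,(p-o)@ey],1)
print('strip foot',P(222,396,66),P(458,396,66),'slot front',P(198,443,50),P(476,455,50),'slot back',P(200,401,50),P(478,405,50))
print('back tray edge',P(72,368,50),P(608,382,50))
E
python3 rel.py
python3 - <<'E'
import cv2
a=cv2.imread('pics/side4.png')[350:480,150:520]
cv2.imwrite('pics/z.png',cv2.resize(a,None,fx=2.1,fy=2.1))
E
```

```text
strip foot [-31.8 -15.1] [ 38.6 -12.5] slot front [-38.8 -16.2] [ 44.3 -19.5] slot back [-39.3   6.5] [46.   7.4]
back tray edge [-80.1  23.6] [87.1 21.9]
```

View pics/z.png

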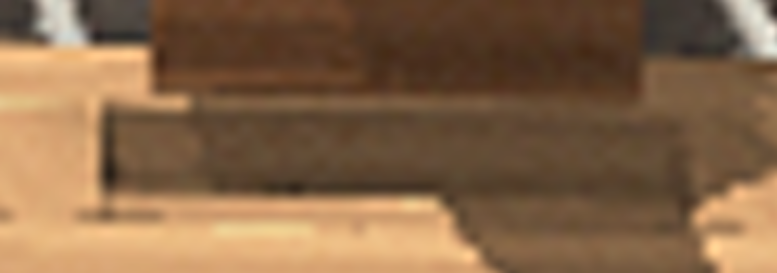

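Emit:
servo_tool:
  increments:
    - {"dx": -0.03, "dy": -0.1, "dz": -0.4, "ax": 0, "ay": 0, "az": 0, "claw": 1}
    - {"dx": -0.03, "dy": -0.1, "dz": -0.8, "ax": 0, "ay": 0, "az": 0, "claw": 1}
    - {"dx": -0.03, "dy": -0.1, "dz": -1.1, "ax": 0, "ay": 0, "az": 0, "claw": 1}
    - {"dx": -0.03, "dy": -0.1, "dz": -1.2, "ax": 0, "ay": 0, "az": 0, "claw": 1}
    - {"dx": -0.03, "dy": -0.1, "dz": -1.2, "ax": 0, "ay": 0, "az": 0, "claw": 1}
    - {"dx": -0.03, "dy": -0.1, "dz": -1.2, "ax": 0, "ay": 0, "az": 0, "claw": 1}

```text
clock: 5.2
eef_pos: [493.6, -57.2, 88.3]
tool_rot: [-1.571, -0.0, 2.882]
force: [-0.1, -0.2, -0.9]
width: 20.3
```

```bash
python3 look.py 5 side
```

```text
t 5.2 eef [493.6 -57.2  88.3] rot [-1.571 -0.     2.882] F [-0.1 -0.2 -0.9] w 20.3 q [-0.01  0.64  0.1   2.07 -0.14  0.44 -1.63]
side crop origin (227, 224) tcp px [282.  269.2]
```

View pics/side5.png

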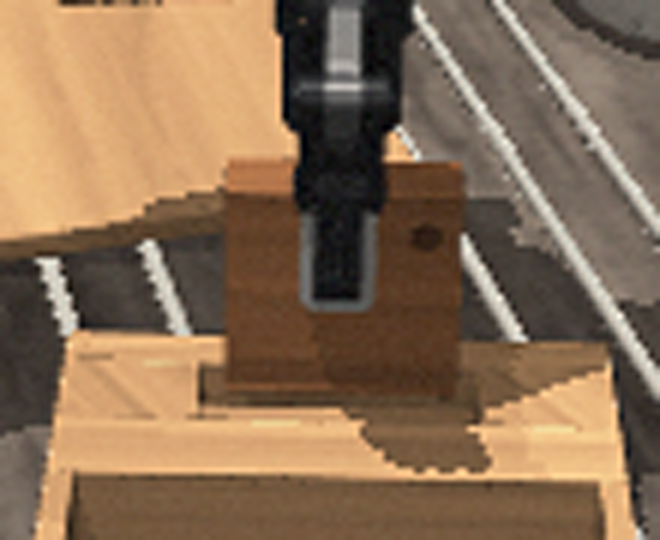

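Emit:
servo_tool:
  increments:
    - {"dx": 0, "dy": 0, "dz": -0.15, "ax": 0, "ay": 0, "az": 0, "claw": 1}
    - {"dx": 0, "dy": 0, "dz": -0.3, "ax": 0, "ay": 0, "az": 0, "claw": 1}
    - {"dx": 0, "dy": 0, "dz": -0.4, "ax": 0, "ay": 0, "az": 0, "claw": 1}
    - {"dx": 0, "dy": 0, "dz": -0.45, "ax": 0, "ay": 0, "az": 0, "claw": 1}

```text
clock: 5.58
eef_pos: [493.5, -57.4, 83.7]
tool_rot: [-1.571, -0.0, 2.881]
force: [0.2, -0.1, -1.3]
width: 20.2
```

Emit:
servo_tool:
  increments:
    - {"dx": 0, "dy": 0, "dz": -0.07, "ax": 0, "ay": 0, "az": 0, "claw": 1}
    - {"dx": 0, "dy": 0, "dz": -0.12, "ax": 0, "ay": 0, "az": 0, "claw": 1}

```text
clock: 5.75
eef_pos: [493.6, -57.4, 83.1]
tool_rot: [-1.571, 0.0, 2.881]
force: [-1.8, 0.4, 12.0]
width: 20.3
```

Run:
```python
from h import *
s=read_state();print(s['force'].round(2),s['torque'].round(3),s['eef_pos'].round(2))
yaw=-0.26; ex=np.array([np.cos(yaw),np.sin(yaw),0]); ey=np.array([-np.sin(yaw),np.cos(yaw),0])
print('F tray',s['force']@ex,s['force']@ey,'T tray',s['torque']@ex,s['torque']@ey)
```

```text
[-1.79  0.41 11.98] [-0.001  0.607 -0.01 ] [493.63 -57.37  83.07]
F tray -1.8354910450052042 -0.059387705485664126 T tray -0.15733317378534456 0.5867709132303014
```

Emit:
servo_tool:
  increments:
    - {"dx": 0, "dy": 0, "dz": 0.1, "ax": 0, "ay": 0, "az": 0, "claw": 1}
    - {"dx": 0, "dy": 0, "dz": 0.15, "ax": 0, "ay": 0, "az": 0, "claw": 1}
    - {"dx": 0, "dy": 0, "dz": 0.15, "ax": 0, "ay": 0, "az": 0, "claw": 1}

```text
clock: 6.0
eef_pos: [493.7, -57.4, 84.2]
tool_rot: [-1.571, 0.0, 2.881]
force: [-0.4, -0.7, -1.9]
width: 20.3
```

```bash
python3 - <<'E'
from h import *
s=read_state();print(s['force'].round(2),s['torque'].round(3),s['eef_pos'].round(2))
yaw=-0.26; ex=np.array([np.cos(yaw),np.sin(yaw),0]); ey=np.array([-np.sin(yaw),np.cos(yaw),0])
print('F tray',s['force']@ex,s['force']@ey,'T tray',s['torque']@ex,s['torque']@ey)
E
python3 look.py 6 side
```

```text
[-0.42 -0.74 -1.94] [ 0.023 -0.066 -0.009] [493.74 -57.35  84.17]
F tray -0.21857076936279435 -0.8195822390579509 T tray 0.0387481138074213 -0.05788871723164753
t 6.0 eef [493.7 -57.4  84.2] rot [-1.571  0.     2.881] F [-0.4 -0.7 -1.9] w 20.3 q [-0.01  0.65  0.1   2.07 -0.14  0.43 -1.63]
side crop origin (227, 226) tcp px [282.1 271.2]
```

View pics/side6.png

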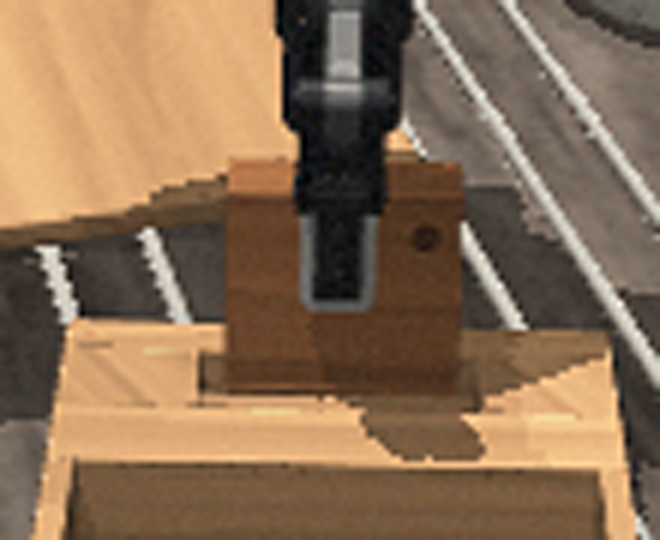

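Emit:
servo_tool:
  increments:
    - {"dx": 0.03, "dy": 0.1, "dz": 0.05, "ax": 0, "ay": 0, "az": -0.015, "claw": 1}
    - {"dx": 0.03, "dy": 0.1, "dz": 0, "ax": 0, "ay": 0, "az": -0.015, "claw": 1}
    - {"dx": 0.03, "dy": 0.1, "dz": -0.05, "ax": 0, "ay": 0, "az": -0.015, "claw": 1}
    - {"dx": 0.03, "dy": 0.1, "dz": -0.1, "ax": 0, "ay": 0, "az": -0.015, "claw": 1}
    - {"dx": 0.03, "dy": 0.1, "dz": -0.11, "ax": 0, "ay": 0, "az": -0.015, "claw": 1}

```text
clock: 6.47
eef_pos: [493.9, -56.3, 82.9]
tool_rot: [-1.571, -0.0, 2.866]
force: [0.0, -0.2, -0.8]
width: 20.4
```

```bash
cat > ft.py <<'E'
from h import *
s=read_state()
yaw=-0.265; ex=np.array([np.cos(yaw),np.sin(yaw),0]); ey=np.array([-np.sin(yaw),np.cos(yaw),0])
F=s['force']-[0,0,-1.3];T=s['torque']-[.02,-.05,0]
print('t',round(s['clock'],2),'F tray',round(F@ex,2),round(F@ey,2),round(F[2],2),'T tray',round(T@ex,3),round(T@ey,3),s['eef_pos'].round(2),s['tool_rot'].round(4),'contact x,y', round((-T@ey-.034*(F@ex))/F[2]*1e3,0),round((T@ex-.034*(F@ey))/F[2]*1e3,0))
E
python3 ft.py
```

```text
t 6.47 F tray 0.07 -0.17 0.52 T tray -0.025 0.088 [493.9  -56.3   82.89] [-1.5707e+00 -1.0000e-04  2.8664e+00] contact x,y -175.0 -38.0
```

Now past the former contact height; continue slowly.

Emit:
servo_tool:
  increments:
    - {"dx": 0, "dy": 0, "dz": -0.05, "ax": 0, "ay": 0, "az": 0, "claw": 1}
    - {"dx": 0, "dy": 0, "dz": -0.1, "ax": 0, "ay": 0, "az": 0, "claw": 1}

```text
clock: 6.63
eef_pos: [493.9, -56.3, 82.6]
tool_rot: [-1.571, 0.0, 2.866]
force: [-2.5, -0.3, 13.4]
width: 20.7
```

```bash
python3 ft.py
```

```text
t 6.63 F tray -2.35 -0.96 14.69 T tray -0.151 0.566 [493.9  -56.34  82.64] [-1.571   0.      2.8664] contact x,y -33.0 -8.0
```

Emit:
servo_tool:
  increments:
    - {"dx": 0, "dy": 0, "dz": 0.12, "ax": 0, "ay": 0, "az": 0, "claw": 1}
    - {"dx": 0.03, "dy": 0.1, "dz": 0.15, "ax": 0, "ay": 0, "az": -0.015, "claw": 1}
    - {"dx": 0.03, "dy": 0.1, "dz": 0.1, "ax": 0, "ay": 0, "az": -0.015, "claw": 1}
    - {"dx": 0.03, "dy": 0.1, "dz": 0.05, "ax": 0, "ay": 0, "az": -0.015, "claw": 1}
    - {"dx": 0.03, "dy": 0.1, "dz": 0, "ax": 0, "ay": 0, "az": -0.015, "claw": 1}

```text
clock: 7.05
eef_pos: [494.4, -55.1, 82.0]
tool_rot: [-1.571, 0.0, 2.852]
force: [0.3, 1.2, 3.7]
width: 20.6
```

```bash
python3 ft.py
```

```text
t 7.05 F tray -0.05 1.26 4.99 T tray 0.248 0.093 [494.39 -55.07  82.03] [-1.5711e+00  1.0000e-04  2.8517e+00] contact x,y -18.0 41.0
```

Emit:
servo_tool:
  increments:
    - {"dx": 0, "dy": 0, "dz": -0.03, "ax": 0, "ay": 0, "az": 0, "claw": 1}
    - {"dx": 0, "dy": 0, "dz": -0.05, "ax": 0, "ay": 0, "az": 0, "claw": 1}

```text
clock: 7.22
eef_pos: [494.6, -54.8, 81.7]
tool_rot: [-1.571, 0.0, 2.852]
force: [-0.1, 2.6, 4.0]
width: 20.0
```

```bash
python3 ft.py
```

```text
t 7.22 F tray -0.77 2.49 5.31 T tray 0.414 0.124 [494.57 -54.81  81.66] [-1.5715e+00  4.0000e-04  2.8520e+00] contact x,y -18.0 62.0
```

Emit:
servo_tool:
  increments:
    - {"dx": 0.015, "dy": 0.06, "dz": 0, "ax": 0, "ay": 0, "az": 0, "claw": 1}
    - {"dx": 0.02, "dy": 0.08, "dz": 0, "ax": 0, "ay": 0, "az": 0, "claw": 1}
    - {"dx": 0.02, "dy": 0.08, "dz": -0.03, "ax": 0, "ay": 0, "az": 0, "claw": 1}

```text
clock: 7.47
eef_pos: [494.6, -54.5, 81.2]
tool_rot: [-1.571, 0.0, 2.852]
force: [0.6, 2.1, 2.1]
width: 19.9
```

```bash
python3 ft.py
```

```text
t 7.47 F tray 0.07 2.17 3.43 T tray 0.399 0.008 [494.61 -54.45  81.22] [-1.5709e+00  3.0000e-04  2.8515e+00] contact x,y -3.0 95.0
```

Emit:
servo_tool:
  increments:
    - {"dx": 0.02, "dy": 0.06, "dz": 0, "ax": 0, "ay": 0, "az": 0, "claw": 1}
    - {"dx": 0.02, "dy": 0.06, "dz": -0.04, "ax": 0, "ay": 0, "az": 0, "claw": 1}
    - {"dx": 0.02, "dy": 0.06, "dz": -0.08, "ax": 0, "ay": 0, "az": 0, "claw": 1}

```text
clock: 7.72
eef_pos: [494.6, -54.0, 80.3]
tool_rot: [-1.571, -0.0, 2.851]
force: [0.3, 0.9, 0.5]
width: 20.3
```

```bash
python3 ft.py
```

```text
t 7.72 F tray 0.06 1.0 1.82 T tray 0.24 0.007 [494.55 -53.95  80.31] [-1.5707e+00 -2.0000e-04  2.8515e+00] contact x,y -5.0 113.0
```

Going in with decreasing force; continue downward.

Emit:
servo_tool:
  increments:
    - {"dx": 0.01, "dy": 0.02, "dz": -0.06, "ax": 0, "ay": 0, "az": 0, "claw": 1}
    - {"dx": 0.01, "dy": 0.02, "dz": -0.12, "ax": 0, "ay": 0, "az": 0, "claw": 1}
    - {"dx": 0.01, "dy": 0.02, "dz": -0.18, "ax": 0, "ay": 0, "az": 0, "claw": 1}

```text
clock: 7.97
eef_pos: [494.8, -53.9, 78.7]
tool_rot: [-1.571, 0.0, 2.852]
force: [0.5, 0.2, 3.3]
width: 20.4
```

```bash
python3 ft.py; python3 look.py 7 side
```

```text
t 7.97 F tray 0.41 0.34 4.65 T tray 0.042 0.124 [494.76 -53.88  78.72] [-1.5706e+00  2.0000e-04  2.8518e+00] contact x,y -30.0 7.0
t 7.9667 eef [494.8 -53.9  78.7] rot [-1.571  0.     2.852] F [0.5 0.2 3.3] w 20.4 q [-0.02  0.66  0.1   2.07 -0.16  0.42 -1.65]
side crop origin (227, 228) tcp px [282.1 272.7]
```

View pics/side7.png

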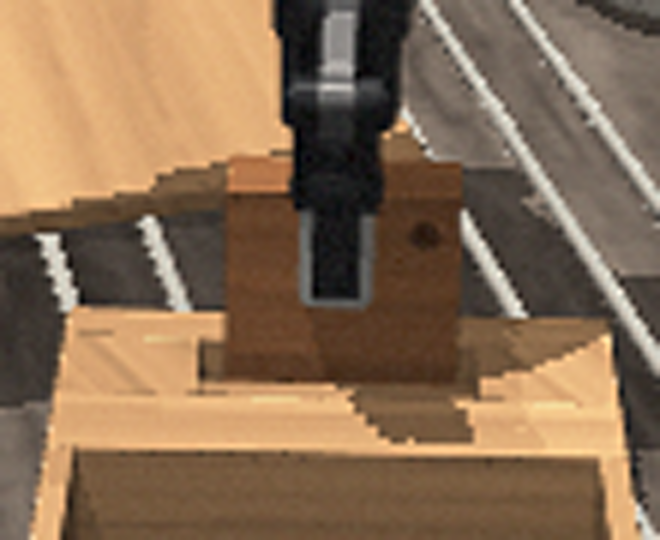

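Emit:
servo_tool:
  increments:
    - {"dx": 0, "dy": 0, "dz": 0, "ax": 0, "ay": 0, "az": 0.01, "claw": 1}
    - {"dx": 0, "dy": 0, "dz": -0.06, "ax": 0, "ay": 0, "az": 0.01, "claw": 1}
    - {"dx": 0, "dy": 0, "dz": -0.1, "ax": 0, "ay": 0, "az": 0.01, "claw": 1}

```text
clock: 8.27
eef_pos: [494.4, -53.8, 77.3]
tool_rot: [-1.571, -0.001, 2.861]
force: [-0.7, 0.2, -0.2]
width: 20.3
```

```bash
echo "print('Tz',s['torque'].round(3))">>ft.py; python3 ft.py
```

```text
t 8.27 F tray -0.7 -0.0 1.12 T tray -0.033 0.028 [494.39 -53.83  77.29] [-1.5706e+00 -7.0000e-04  2.8608e+00] contact x,y -3.0 -29.0
Tz [-0.005 -0.015  0.002]
```

Emit:
servo_tool:
  increments:
    - {"dx": 0, "dy": 0, "dz": -0.1, "ax": 0, "ay": 0, "az": 0.003, "claw": 1}
    - {"dx": 0, "dy": 0, "dz": -0.2, "ax": 0, "ay": 0, "az": 0.003, "claw": 1}
    - {"dx": 0, "dy": 0, "dz": -0.3, "ax": 0, "ay": 0, "az": 0.003, "claw": 1}
    - {"dx": 0, "dy": 0, "dz": -0.4, "ax": 0, "ay": 0, "az": 0.003, "claw": 1}

```text
clock: 8.6
eef_pos: [494.6, -53.8, 73.4]
tool_rot: [-1.571, -0.0, 2.864]
force: [0.2, 0.2, -0.9]
width: 20.1
```

Emit:
servo_tool:
  increments:
    - {"dx": 0, "dy": 0, "dz": -0.1, "ax": 0, "ay": 0, "az": 0, "claw": 1}
    - {"dx": 0, "dy": 0, "dz": -0.2, "ax": 0, "ay": 0, "az": 0, "claw": 1}
    - {"dx": 0, "dy": 0, "dz": -0.3, "ax": 0, "ay": 0, "az": 0, "claw": 1}
    - {"dx": 0, "dy": 0, "dz": -0.4, "ax": 0, "ay": 0, "az": 0, "claw": 1}

```text
clock: 8.93
eef_pos: [494.7, -53.8, 69.5]
tool_rot: [-1.571, 0.0, 2.864]
force: [-0.3, -0.2, -1.3]
width: 20.1
```

Emit:
servo_tool:
  increments:
    - {"dx": 0, "dy": 0, "dz": -0.1, "ax": 0, "ay": 0, "az": 0, "claw": 1}
    - {"dx": 0, "dy": 0, "dz": -0.2, "ax": 0, "ay": 0, "az": 0, "claw": 1}
    - {"dx": 0, "dy": 0, "dz": -0.3, "ax": 0, "ay": 0, "az": 0, "claw": 1}
    - {"dx": 0, "dy": 0, "dz": -0.4, "ax": 0, "ay": 0, "az": 0, "claw": 1}

```text
clock: 9.27
eef_pos: [494.8, -53.7, 65.5]
tool_rot: [-1.571, 0.0, 2.864]
force: [0.4, -0.4, -2.3]
width: 20.4
```

```bash
python3 ft.py
```

```text
t 9.27 F tray 0.48 -0.31 -0.96 T tray -0.073 0.085 [494.76 -53.72  65.53] [-1.5708e+00  1.0000e-04  2.8644e+00] contact x,y 106.0 65.0
Tz [-0.028  0.051  0.014]
```

Emit:
servo_tool:
  increments:
    - {"dx": 0, "dy": 0, "dz": -0.1, "ax": 0, "ay": 0, "az": 0, "claw": 1}
    - {"dx": 0, "dy": 0, "dz": -0.2, "ax": 0, "ay": 0, "az": 0, "claw": 1}
    - {"dx": 0, "dy": 0, "dz": -0.3, "ax": 0, "ay": 0, "az": 0, "claw": 1}
    - {"dx": 0, "dy": 0, "dz": -0.4, "ax": 0, "ay": 0, "az": 0, "claw": 1}

```text
clock: 9.6
eef_pos: [494.8, -53.7, 61.5]
tool_rot: [-1.571, 0.0, 2.864]
force: [-0.4, -0.1, -1.1]
width: 20.4
```

Emit:
servo_tool:
  increments:
    - {"dx": 0, "dy": 0.06, "dz": 0, "ax": 0, "ay": 0, "az": 0, "claw": 1}
    - {"dx": 0.03, "dy": 0.12, "dz": 0, "ax": 0, "ay": 0, "az": 0, "claw": 1}

```text
clock: 9.77
eef_pos: [494.7, -53.6, 61.5]
tool_rot: [-1.57, -0.0, 2.864]
force: [-0.7, -4.8, -3.3]
width: 20.1
```

```bash
python3 ft.py
```

```text
t 9.77 F tray 0.58 -4.79 -2.02 T tray -1.083 -0.054 [494.71 -53.56  61.46] [-1.5695e+00 -1.0000e-04  2.8640e+00] contact x,y -17.0 456.0
Tz [-1.039  0.182  0.082]
```

Emit:
servo_tool:
  increments:
    - {"dx": -0.03, "dy": -0.12, "dz": 0, "ax": 0, "ay": 0, "az": 0, "claw": 1}
    - {"dx": -0.05, "dy": -0.2, "dz": 0, "ax": 0, "ay": 0, "az": 0, "claw": 1}
    - {"dx": -0.06, "dy": -0.24, "dz": 0, "ax": 0, "ay": 0, "az": 0, "claw": 1}

```text
clock: 10.02
eef_pos: [494.6, -54.1, 61.6]
tool_rot: [-1.572, -0.0, 2.865]
force: [1.2, 2.6, -2.3]
width: 20.3
```

```bash
python3 ft.py
```

```text
t 10.02 F tray 0.47 2.86 -1.04 T tray 0.467 0.109 [494.57 -54.14  61.63] [-1.5718e+00 -1.0000e-04  2.8650e+00] contact x,y 121.0 -356.0
Tz [ 0.499 -0.067  0.1  ]
```

Emit:
servo_tool:
  increments:
    - {"dx": 0.03, "dy": 0.12, "dz": 0, "ax": 0, "ay": 0, "az": 0, "claw": 1}
    - {"dx": 0.03, "dy": 0.12, "dz": -0.08, "ax": 0, "ay": 0, "az": 0, "claw": 1}
    - {"dx": 0.03, "dy": 0.12, "dz": -0.13, "ax": 0, "ay": 0, "az": 0, "claw": 1}

```text
clock: 10.27
eef_pos: [494.8, -53.8, 60.4]
tool_rot: [-1.571, 0.0, 2.864]
force: [0.2, -0.7, -0.4]
width: 20.4
```

Emit:
servo_tool:
  increments:
    - {"dx": 0, "dy": 0, "dz": -0.05, "ax": 0, "ay": 0, "az": 0, "claw": 1}
    - {"dx": 0, "dy": 0, "dz": -0.08, "ax": 0, "ay": 0, "az": 0, "claw": 1}

```text
clock: 10.43
eef_pos: [494.8, -53.7, 59.5]
tool_rot: [-1.571, 0.0, 2.864]
force: [-0.2, -0.7, -0.8]
width: 20.4
```

```bash
python3 ft.py
```

```text
t 10.43 F tray 0.01 -0.76 0.52 T tray -0.045 0.049 [494.79 -53.71  59.48] [-1.5708e+00  1.0000e-04  2.8644e+00] contact x,y -94.0 -38.0
Tz [-0.011  0.009  0.042]
```

Emit:
servo_tool:
  increments:
    - {"dx": 0, "dy": 0, "dz": -0.03, "ax": 0, "ay": 0, "az": 0, "claw": 1}
    - {"dx": 0, "dy": 0, "dz": -0.05, "ax": 0, "ay": 0, "az": 0, "claw": 1}

```text
clock: 10.6
eef_pos: [494.8, -53.7, 59.0]
tool_rot: [-1.571, 0.0, 2.864]
force: [0.7, -0.5, -0.3]
width: 20.4
```

Emit:
servo_tool:
  increments:
    - {"dx": 0, "dy": 0, "dz": -0.03, "ax": 0, "ay": 0, "az": 0, "claw": 1}
    - {"dx": 0, "dy": 0, "dz": -0.05, "ax": 0, "ay": 0, "az": 0, "claw": 1}

```text
clock: 10.77
eef_pos: [494.8, -53.8, 58.9]
tool_rot: [-1.571, 0.0, 2.864]
force: [-1.5, 0.2, 7.2]
width: 20.3
```

```bash
python3 ft.py
```

```text
t 10.77 F tray -1.51 -0.18 8.54 T tray -0.204 0.376 [494.77 -53.78  58.92] [-1.5709e+00  2.0000e-04  2.8642e+00] contact x,y -38.0 -23.0
Tz [-0.079  0.366 -0.012]
```

Emit:
servo_tool:
  increments:
    - {"dx": 0, "dy": 0, "dz": 0.04, "ax": 0, "ay": 0, "az": 0, "claw": 1}
    - {"dx": 0, "dy": 0, "dz": 0.04, "ax": 0, "ay": 0, "az": 0, "claw": -1}
    - {"dx": 0, "dy": 0, "dz": 0.04, "ax": 0, "ay": 0, "az": 0, "claw": -1}
    - {"dx": 0, "dy": 0, "dz": 0.04, "ax": 0, "ay": 0, "az": 0, "claw": -1}
    - {"dx": 0, "dy": 0, "dz": 0.04, "ax": 0, "ay": 0, "az": 0, "claw": -1}
    - {"dx": 0, "dy": 0, "dz": 0.04, "ax": 0, "ay": 0, "az": 0, "claw": -1}
    - {"dx": 0, "dy": 0, "dz": 0.04, "ax": 0, "ay": 0, "az": 0, "claw": -1}

```text
clock: 11.35
eef_pos: [494.7, -53.7, 58.9]
tool_rot: [-1.571, -0.0, 2.864]
force: [-1.1, 0.6, -0.5]
width: 85.1
```

```bash
python3 look.py 8 side
```

```text
t 11.35 eef [494.7 -53.7  58.9] rot [-1.571 -0.     2.864] F [-1.1  0.6 -0.5] w 85.1 q [-0.01  0.7   0.09  2.08 -0.16  0.37 -1.64]
side crop origin (227, 237) tcp px [281.8 282. ]
```

View pics/side8.png

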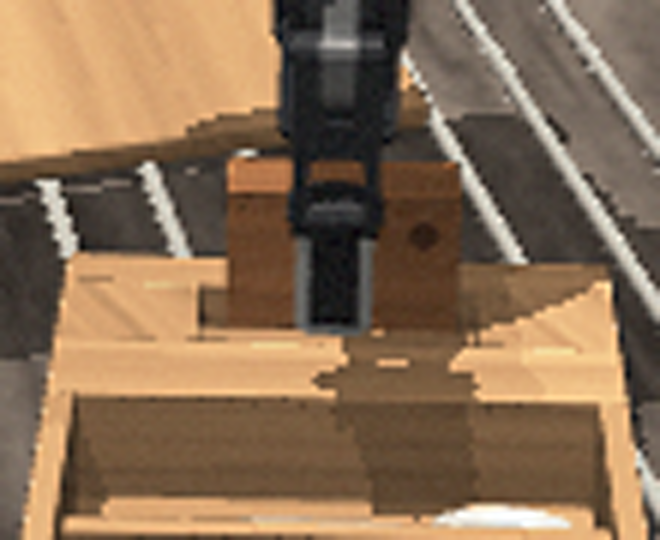

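Emit:
servo_tool:
  increments:
    - {"dx": 0, "dy": 0, "dz": 1, "ax": 0, "ay": 0, "az": 0, "claw": -1}
    - {"dx": 0, "dy": 0, "dz": 3, "ax": 0, "ay": 0, "az": 0, "claw": -1}
    - {"dx": 0, "dy": 0, "dz": 6, "ax": 0, "ay": 0, "az": 0, "claw": -1}
    - {"dx": 0, "dy": 0, "dz": 9, "ax": 0, "ay": 0, "az": 0, "claw": -1}
    - {"dx": 0, "dy": 0, "dz": 12, "ax": 0, "ay": 0, "az": 0, "claw": -1}
    - {"dx": 0, "dy": -3, "dz": 14, "ax": 0, "ay": 0, "az": 0, "claw": -1}
    - {"dx": 0, "dy": -6, "dz": 14, "ax": 0, "ay": 0, "az": 0, "claw": -1}
    - {"dx": 0, "dy": -10, "dz": 14, "ax": 0, "ay": 0, "az": 0, "claw": -1}

```text
clock: 12.07
eef_pos: [496.1, -152.4, 201.5]
tool_rot: [-1.573, 0.004, 2.87]
force: [-0.1, 0.4, -0.2]
width: 85.3
```

Emit:
servo_tool:
  increments:
    - {"dx": -4, "dy": -4, "dz": 0, "ax": 0, "ay": 0, "az": 0, "claw": -1}
    - {"dx": -8, "dy": -8, "dz": 0, "ax": 0, "ay": 0, "az": 0, "claw": -1}
    - {"dx": -8, "dy": -11, "dz": 0, "ax": 0, "ay": 0, "az": 0, "claw": -1}
    - {"dx": -8, "dy": -14, "dz": 0, "ax": 0, "ay": 0, "az": 0, "claw": -1}
    - {"dx": -8, "dy": -17, "dz": 0, "ax": 0, "ay": 0, "az": 0, "claw": -1}
    - {"dx": -8, "dy": -20, "dz": 0, "ax": 0, "ay": 0, "az": 0, "claw": -1}
    - {"dx": -8, "dy": -22, "dz": 0, "ax": 0, "ay": 0, "az": 0, "claw": -1}
    - {"dx": -8, "dy": -22, "dz": 0, "ax": 0, "ay": 0, "az": 0, "claw": -1}

```text
clock: 12.73
eef_pos: [413.4, -379.5, 199.9]
tool_rot: [-1.566, 0.002, 2.858]
force: [-0.4, -0.3, -0.1]
width: 85.2
```

Run:
```python
from h import *
import pickle
S=save('side','pics/s9.png');T=save('top','pics/t9.png');pickle.dump((S,T),open('p9.pkl','wb'))
a=S['color'][235:365,215:350,::-1];b=T['color'][190:300,180:460,::-1]
cv2.imwrite('pics/s9c.png',cv2.resize(a,None,fx=4.5,fy=4.5,interpolation=cv2.INTER_CUBIC)); cv2.imwrite('pics/t9c.png',cv2.resize(b,None,fx=2.85,fy=2.85,interpolation=cv2.INTER_CUBIC))
print(read_state()['eef_pos'])
```

```text
[ 414.19501932 -374.01188922  199.2139897 ]
```

View pics/s9c.png

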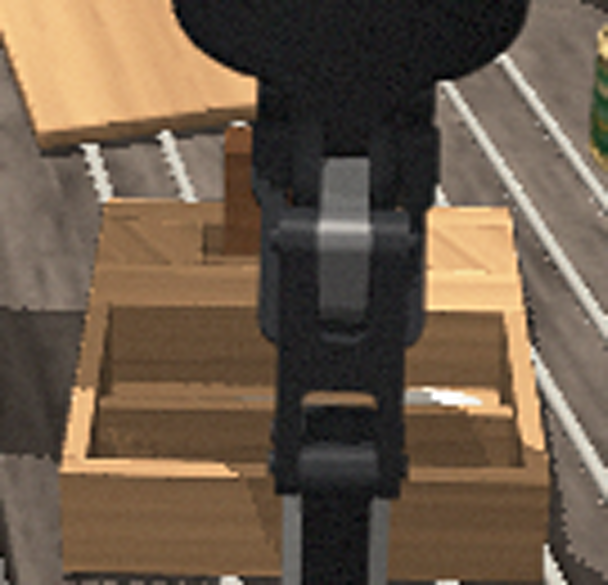

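View pics/t9c.png

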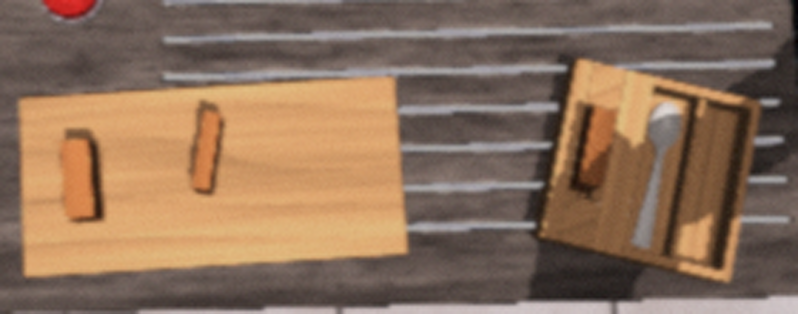

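Emit:
servo_tool:
  increments:
    - {"dx": -3, "dy": -3, "dz": 1, "ax": 0, "ay": 0, "az": 0, "claw": -1}
    - {"dx": -6, "dy": -6, "dz": 2, "ax": 0, "ay": 0, "az": 0, "claw": -1}
    - {"dx": -9, "dy": -9, "dz": 3, "ax": 0, "ay": 0, "az": 0, "claw": -1}
    - {"dx": -12, "dy": -12, "dz": 3, "ax": 0, "ay": 0, "az": 0, "claw": -1}
    - {"dx": -15, "dy": -15, "dz": 3, "ax": 0, "ay": 0, "az": 0, "claw": -1}
    - {"dx": -18, "dy": -18, "dz": 3, "ax": 0, "ay": 0, "az": 0, "claw": -1}
    - {"dx": -20, "dy": -21, "dz": 3, "ax": 0, "ay": 0, "az": 0, "claw": -1}
    - {"dx": -20, "dy": -21, "dz": 3, "ax": 0, "ay": 0, "az": 0, "claw": -1}

```text
clock: 13.5
eef_pos: [207.1, -589.1, 229.6]
tool_rot: [-1.564, -0.003, 2.855]
force: [-1.0, -1.2, 0.8]
width: 85.0
```

Run:
```python
from h import *
import pickle
S=save('side','pics/s10.png');T=save('top','pics/t10.png');pickle.dump((S,T),open('p10.pkl','wb'))
a=S['color'][245:345,225:345,::-1];b=T['color'][200:300,360:460,::-1]
cv2.imwrite('pics/s10c.png',cv2.resize(a,None,fx=6,fy=6,interpolation=cv2.INTER_CUBIC)); cv2.imwrite('pics/t10c.png',cv2.resize(b,None,fx=6,fy=6,interpolation=cv2.INTER_CUBIC))
```

```text
(no output)
```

View pics/s10c.png

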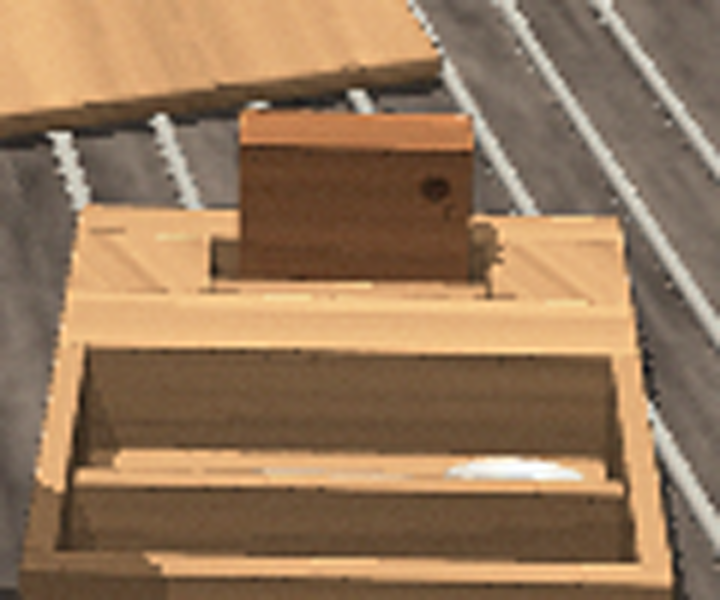

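View pics/t10c.png

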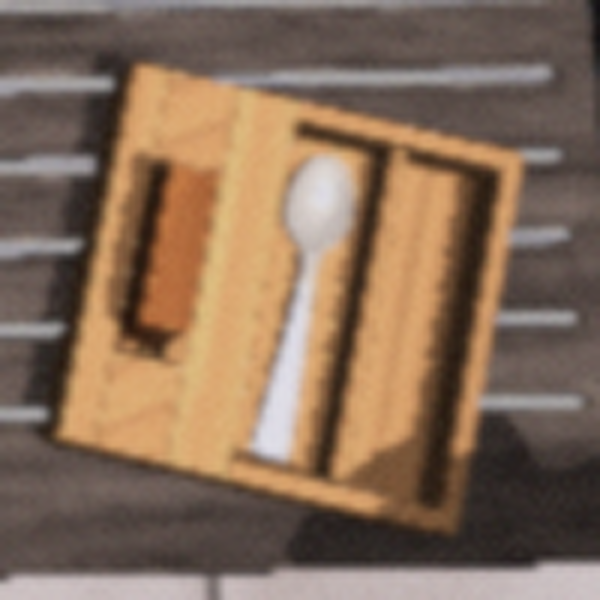

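Run:
```python
from h import *
import pickle
S,T=pickle.load(open('p10.pkl','rb'))
u,v=356/6+225-.4,280/6+245-.4
b=ray(S,u,v,50)
for h in (33,45,57): print(h,np.round(proj(S,[b[0],b[1],50+h])[1],1),'seen',round(147/6+245-.4,1))
print(finish_job())
```

```text
33 275.6 seen 269.1
45 269.8 seen 269.1
57 263.9 seen 269.1
the job is handed in; nothing more can be done
None
```

The 21 mm (middle) strip is the right one. It now stands on the ledge in the slot, upright and released. I handed the job in at about 13.6 s of the 72 s allowed. I tried only this strip, because the slot looked about 22 mm wide in the pictures.

- **Fit:** the first two tries, with the strip slightly off line, touched the tray's rim, and I backed off at up to about 13 N measured. After about 3 mm of shift and a small turn it slid in freely. Side-to-side nudges showed only about 0.6 mm of measured movement before it touched either face. It stopped at the 25 mm depth expected for the ledge, with about 8 N.
- **Final side picture:** about 45 mm of the strip shows above the tray's top edge, as expected for a strip standing on the ledge. It sits about 1.5 mm from the middle of the slot's length and looks upright.
- **Everything else:** the thin and thick strips are untouched on the board. My moves kept clear of the tin, wooden spoon and timer, though I did not measure them afterwards. The gripper is well clear of everything.
- **Disagreements:** the two cameras disagreed by 6–9 mm in y. I took the mean, and gripping the strip confirmed it. The gap to the plain face I inferred from the snug fit rather than measuring it at the end.

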